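# Shorten the desk dipole by one hole

## Robot

A 6-joint arm with a two-finger parallel gripper is mounted at the origin on the work surface. World frame = base frame: x ahead of the robot, y to its left, z up, the work surface at z = 0. Lengths are in m, angles in rad, forces in N, time in s.
With the tool pointing down it reaches from about 0.3 to 0.775 m from the base axis. Payload 14.6 kg.
Tool frame: the origin (TCP) lies on the centre line of the jaws, within the pads' length; the fingertips stand ctrl.tcp_to_tips ahead of it and the grasp point (between the pads) lies 2 mm behind it (ctrl.tcp_to_tips is the distance from the TCP to the fingertips, in m); z points along the fingers, y is the line along which they close (so a half turn about z gives the same grasp; the last joint's range is limited). The gripper opens to 94 mm and grips with 3 to 60 N. Pads are 16 mm wide; open, the fingers measure 119 mm over their backs; the gripper's body (75 mm by 177 mm) begins 78 mm behind the grasp point.
Start: joints at [1.089, 0.3, 1.521, -0, 1.321, -0.067], TCP at [0.222, 0.503, 0.201] pointing down, gripper open.
Joint ranges: [-3.03, 3.03], [-0.79, 2.21], [0.23, 2.52], [-1.04, 4.18], [0, 3.07], [-2.55, 2.55]. Speed limits (rad/s): [2.22, 2.22, 2.57, 3.14, 3.14, 3.14].

## Interface

Orientations are given as [roll, pitch, yaw] about the fixed x, y, z axes, in that order (R = Rz(yaw) Ry(pitch) Rx(roll)).
In Python, from station import telemetry, viewer, hand_in, ctrl gives the robot as it stands.
- The arm moves only by the tool step_arm, never from a script. Its argument "plan" is a list of rows, each an object of numbers: "dx", "dy", "dz": the shift along the tool's x, y, z scaled (see below); "rx", "ry", "rz": the turn, a rotation vector about the tool's x, y, z scaled (see below); "claw": the closure, from 0 (fully open) to 1 (shut). In form: [{"dx": .., "dy": .., "dz": .., "rx": .., "ry": .., "rz": .., "claw": ..}, ...]. A call has 1 to 10 rows; each row shifts and turns the commanded pose from where the row before left it, along the tool's axes as they then stand; what a row does not reach is not made up. The controller multiplies each number of a shift by 0.1 m and each number of a turn by 90 degrees. A row lasts 1/10 s, in which the tool goes at most 50 mm and 8.59 degrees, less where a joint would pass 70% of its speed; a pose out of reach is approached as far as the arm can. A call with a number of a shift or a turn outside -1 to 1 is refused whole. A call with a gripper value outside its range is refused whole. The fingers move at their own pace and stop on an object; "grip_force" is the grip in N (left out, the last holds). Time passes only in rows, so rows that do not move let the fingers close. It gives the time, the measured TCP pose, the force, the opening and the grip force at its end, in the units of the state.
- telemetry.get_obs(): the state, without advancing time (a new reading comes with each control period).
- viewer.camera(name): name is "scene" or "top" or "wrist"; returns a dict with "img" (480x640x3 uint8, red, green, blue), "z_map" (480x640 float32, m along the optical axis (not along the pixel's ray), 0 where there is no reading), "fx", "fy", "cx", "cy" (pixels), "R" (3x3) and "t" (3): a world point X has camera coordinates R X + t; the wrist camera has in their place "tool_from_camera" (4x4, takes a point from camera to tool coordinates, whose origin is the TCP and whose axes are the flange's). Camera axes: x right, y down, z forward; pixel columns grow to the right and rows downward; lengths in m; the calibration is good to about 2 mm. A picture is of the moment at which its call begins: read the wrist's pose just before it.
- hand_in(): hands the job in; it is judged then, once.
Trained networks look in a picture, given as the dict that the camera call returned (one of the last four; its "shot" number tells which), for a name from the list of things; names that differ only in an ending like _2 or _b are one class to them, and where a whole thing is asked for, a point or a joint stands for the part that bears it (a point fixed in the world has none). Each returns a list of dicts, best first, with "score" (0 to 1); they miss things now and then, are a little off and sometimes report something else, mostly with a low value. They report only what shows in the picture. A call takes as long as a camera call.
- viewer.recognise(target, picture): "rect" ([left, top, right, bottom] in pixels, round what is visible of it).
The state is a dict: "time_s": time; "qpos": joint angles; "joint_vel": joint speeds; "tau": joint torques, N m; "ee_pos": TCP position; "eef_rot": TCP orientation; "force": force on the tool from outside, world axes, zero at the start; "moment": the same for the moment, N m; "grip_width": finger opening in m; "grip_force": force on a finger pad.
Only numpy, scipy, OpenCV 4.12 (cv2) and the standard library are available. Lean on these libraries where they do the work, as an engineer would, in place of code of your own. Each camera call takes 0.05 s, during which the arm holds its last target. There are 200 camera calls.

## Task

Switch the green power supply off by flipping its chrome toggle fully down before touching the antenna. Then shorten the longer arm of the desk dipole by one hole: squeeze the red sprung button on its blue collar, start the tube towards the hub, let the button go, and ease the tube on by feel until the button springs out in the next hole - not past it - without forcing it against the catch. Leave the other things on the desk where they are.

Things in the scene. Friction and masses are not known exactly. Their poses are not given: they have to be found in the camera images.
- antenna: desk dipole, fixed: dark round foot 120 mm across (origin: centre of its underside), white post, black hub 44 x 50 x 40 mm centred 110 mm up. Two level arms along its own +y and -y, axes 110 mm up. The -y arm is long and adjustable: collar and steel tube slide on a fixed 12 mm rod with holes (black dots); the +y arm is fixed, a look-alike without button
- collar (a point): centre of the blue collar of the adjustable arm, on the arm's axis. Block 26 mm (antenna x) x 36 mm (along the arm, y) x 26 mm high, fast on the hub end of the steel tube (18 mm diameter). Axes as the antenna's. Slides along antenna y only; friction about 2.5 N, up to 5 N while the released button drags along the rod between holes
- button_face (a point): middle of the outer face of the red round button (13 mm diameter), which sticks 8 mm out of the middle of the collar's antenna +x side and is pressed towards antenna -x. Pinch it against the collar's opposite flat side (34 mm over both, 29 mm when fully pressed). Takes 4 N at first, 8 N at the full 5 mm
- tube_end (a point): centre of the flat outer end of the tube's black end cap (28 mm diameter, 8 mm thick), on the arm's axis, 158 mm from the collar's centre towards antenna -y. May be pushed towards the hub
- sleeve (a joint): how far the tube is slid in towards the hub (antenna +y), m: 0 in the present hole. The next hole was hand-drilled 23 to 37 mm on (differs from start to start, feel for it), the one after 30 mm further: not that one. About 1.5 mm of play either way in a hole
- button (a joint): how far the button is pressed in, m: 0 right out (caught in a hole), 0.003 while it rides on the rod between holes, 0.005 fully pressed; the catch is free beyond 0.003. Let go between holes, it drags on the rod and springs out at the next hole. The catch stands 20 N along the tube, no more
- supply: green power supply box, fixed, 180 mm deep (own x) x 170 mm wide x 100 mm high; origin at the centre of its underside; its front with the toggle faces its own -x. The loose bystanders (canister, capacitor, handheld, paddle key, magnifier, mug) are under 95 mm high; none stands under the dipole's arms or before the toggle
- toggle_tip (a point): centre of the ball end (12 mm) of the chrome toggle, a 9 mm bar, 42 mm from its pivot, which lies on the box's front 93 mm ahead of the origin, 30 mm to its +y side, 68 mm up. The lever stands out from the front and moves in a vertical plane
- toggle (a joint): toggle angle, rad: 0 = up (on, 0.45 above level), 0.9 = right down (off, 0.45 below level); stays where it is left, needs about 1.5 N at the tip

How it is judged:
On the way, in this order (a step that is already met when the one before it is completed fails the run):
1. the toggle is flipped down (off) (value of joint toggle above 0.7 rad), for 0.2 s.
2. the red button is pressed in by the fingers with the tube still near its first hole (value of joint button above 0.0026 m and value of joint sleeve below 0.012 m and contact force between the fingers and button above 1 N), for 0.05 s.
3. the tube has moved in one hole and the button has sprung out (value of joint sleeve between 0.019 and 0.041 m and value of joint button below 0.0015 m), for 0.2 s.
At the end, for the whole second after the job is handed in: toggle down (beyond 0.7 rad); tube 19 to 41 mm in from its first hole, at rest, with the button sprung out (pressed less than 1.5 mm), so caught in the next hole (all of step 3 and value of joint toggle above 0.7 rad and velocity of joint sleeve between -0.005 and 0.005 m/s); the robot touches nothing.
It fails at once if the antenna is touched while the supply is on (toggle less than 0.6 rad of its 0.9 rad down) (value of joint toggle below 0.6 rad and contact force between the arm and antenna above 1 N).
It fails at once if the tube is pushed more than 45 mm in, past the next hole (value of joint sleeve above 0.045 m).
It fails at once if the catch is forced: more than 20 N on it (contact force between pawl and anything else above 20 N).
It fails at once if a bystander is moved more than 30 mm (distance of any of canister, capacitor, handheld, paddle_key, magnifier, mug from where it was at the start of the episode above 0.03 m).
It also fails if it takes over 58 s, if anything falls off the work surface, if the arm or the gripper's body presses on something with over 40 N, if the wrist force passes 120 N, or if a joint passes its speed limit or range.

## Working session

There is one attempt and no reset: what is moved stays moved. The work goes in short steps, Python scripts to look and compute and a tool call to move; the robot and the scene stay as the last step left them, time stands still between calls to the robot, and variables do not carry over. Pictures are saved under pics/ and viewed, at most 10 in all, crops included, and the job is handed in when it is done.

Besides the shell and the picture viewer there is one more tool, called after "Call:" in YAML: its name, and indented under it one key for each argument. step_arm: Moves the arm, as the interface text tells. Shifts and turns lie within -1 to 1; 1 stands for 0.1 m of shift or 90 degrees of turn. Its arguments: {"type":"object","properties":{"plan":{"type":"array"},"grip_force":{"type":"number"}},"required":["plan"]}

```bash
mkdir -p pics
cat > h.py <<'E'
import numpy as np, cv2
from scipy.spatial.transform import Rotation as Ro
from station import telemetry, viewer, hand_in, ctrl
def cloud(c):
    z=c["z_map"]; v,u=np.indices(z.shape)
    P=np.stack([(u-c["cx"])/c["fx"]*z,(v-c["cy"])/c["fy"]*z,z],-1)
    if "R" in c: W=(P-c["t"])@np.array(c["R"])
    else:
        o=c["obs"]; T=np.array(c["tool_from_camera"]); W=P@T[:3,:3].T+T[:3,3]
        W=W@Ro.from_euler("xyz",o["eef_rot"]).as_matrix().T+o["ee_pos"]
    W[z==0]=np.nan
    return W
def shot(n,f=None):
    o=telemetry.get_obs(); c=viewer.camera(n); c["obs"]=o
    if f: cv2.imwrite("pics/"+f,c["img"][...,::-1])
    return c
E
python3 - <<'E'
from h import *
print(ctrl.tcp_to_tips, telemetry.get_obs())
ims=[]
for n in("scene","top"):
    c=shot(n,n+"0.png"); W=cloud(c); np.savez(n+".npz",W=W,img=c["img"])
    for t in("antenna","collar","button_face","tube_end","supply","toggle_tip"):
        for d in viewer.recognise(t,c)[:2]:
            l,tp,r,b=[int(x) for x in d["rect"]]; s=W[max(tp,0):b+1,max(l,0):r+1].reshape(-1,3)
            print(n,t,round(d["score"],2),[l,tp,r,b],np.nanmedian(s,0).round(3))
E
```

```text
0.017 {'time_s': 0.0, 'qpos': array([ 1.08941302e+00,  3.00469097e-01,  1.52157886e+00,  5.74449454e-05,
        1.32070669e+00, -6.65913667e-02]), 'joint_vel': array([ 1.12058163e-03,  5.75680814e-04,  1.63392736e-03, -6.31062326e-04,
        5.91177582e-05,  6.35735059e-04]), 'tau': array([ 1.91953179e-03, -5.31814027e+01, -3.52734232e+01,  7.09295855e-02,
        2.43754615e-02, -9.26822872e-05]), 'ee_pos': array([0.22150981, 0.50312917, 0.20078838]), 'eef_rot': array([-3.14043694e+00, -1.32839336e-04,  2.72678639e+00]), 'force': array([0.71495166, 0.7032094 , 0.19297427]), 'moment': array([ 0.0302882 ,  0.00520649, -0.00819868]), 'grip_force': 0.0, 'grip_width': 0.09419463939535974}
scene antenna 0.57 [302, 200, 615, 287] [ 0.474  0.175 -0.001]
scene collar 0.87 [305, 200, 402, 225] [ 0.381 -0.003  0.033]
scene button_face 0.65 [390, 215, 395, 222] [0.505 0.046 0.111]
scene tube_end 0.93 [305, 199, 405, 220] [ 0.453 -0.001  0.102]
scene supply 0.79 [109, 247, 243, 381] [ 0.707 -0.318  0.088]
scene toggle_tip 0.58 [305, 201, 403, 221] [ 0.459 -0.004  0.104]
scene toggle_tip 0.5 [205, 249, 207, 257] [ 0.542 -0.281  0.083]
top antenna 0.93 [51, 232, 328, 321] [0.521 0.169 0.   ]
top antenna 0.69 [230, 282, 325, 319] [ 0.473 -0.012  0.001]
top collar 0.76 [231, 280, 324, 322] [ 0.472 -0.012  0.001]
top tube_end 0.96 [229, 281, 325, 321] [ 0.472 -0.012  0.001]
top supply 0.79 [378, 161, 472, 273] [ 0.646 -0.31   0.099]
top toggle_tip 0.52 [407, 253, 411, 271] [ 0.558 -0.278  0.079]
```

View pics/scene0.png

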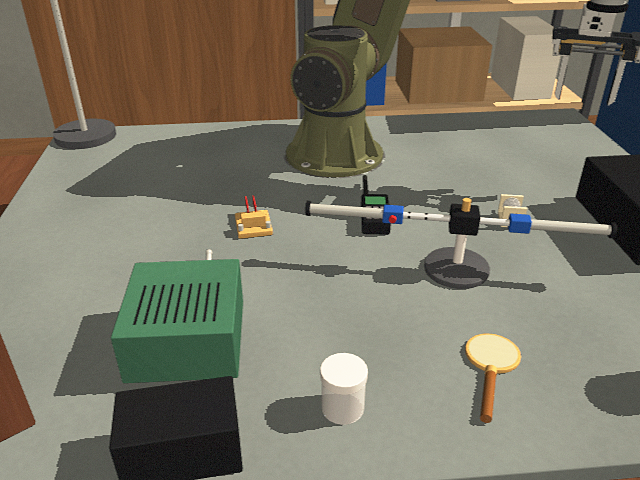

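View pics/top0.png

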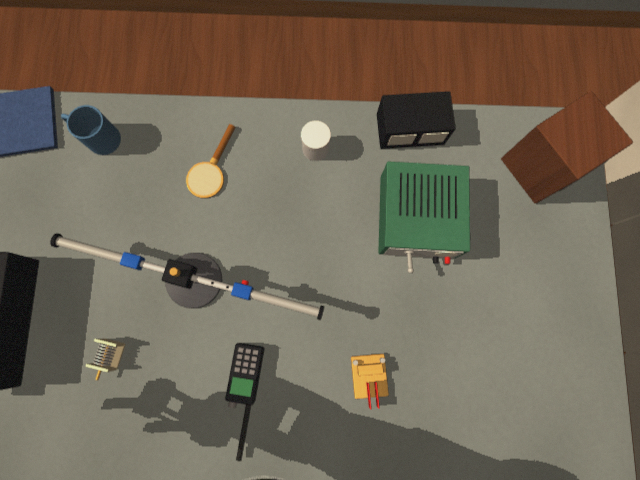

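The scene picture shows the toggle at about (209,252), the adjustable collar at (393,214) and its end cap at (308,208). In the top picture the toggle is at (409,262), the collar at (242,291) with the button on its far (+x) side at (245,282), and the end cap at (320,312).

Run:
```python
import numpy as np, cv2
for n in("top","scene"):
    d=np.load(n+".npz"); W=d["W"]; im=d["img"].astype(int); r,g,b=im[...,0],im[...,1],im[...,2]
    hsv=cv2.cvtColor(d["img"],cv2.COLOR_RGB2HSV)
    z=W[...,2]
    blue=(b>100)&(b>r*1.8)&(z>.08)&(z<.135)
    red=(r>130)&(r>g*2.5)&(z>.09)&(z<.13)
    for nm,m in(("blue",blue),("red",red)):
        k,lab,st,_=cv2.connectedComponentsWithStats(m.astype(np.uint8))
        for i in range(1,k):
            if st[i,4]>8:
                p=W[lab==i]; print(n,nm,st[i],p.mean(0).round(4),p.min(0).round(4),p.max(0).round(4))
    # arm
    m=(z>.085)&(z<.14)&(W[...,1]>-.2)&(W[...,1]<.5)&(W[...,0]>.35)&(W[...,0]<.65)
    if n=="top": m[:,340:]=False; m[:225]=False; m[325:]=False
    else: m[:195]=False; m[240:]=False; m[:,:300]=False; m[:,620:]=False
    p=W[m]; c=p[:,:2].mean(0); u=np.linalg.svd(p[:,:2]-c,full_matrices=False)[2][0]; u*=np.sign(u[1])
    s=(p[:,:2]-c)@u; t=(p[:,:2]-c)@[-u[1],u[0]]
    print(n,"arm",c,u,np.degrees(np.arctan2(-u[0],u[1])),s.min(),s.max(),"end-",c+s.min()*u, t.std())
    gm=(g>r*1.3)&(g>b*1.1)&(z>.092)&(z<.11)
    k,lab,st,_=cv2.connectedComponentsWithStats(gm.astype(np.uint8)); i=1+st[1:,4].argmax()
    P=W[lab==i][:,:2].astype(np.float32); print("supply",st[i],cv2.minAreaRect(P),cv2.boxPoints(cv2.minAreaRect(P)))
    sl=(slice(245,275),slice(403,416)) if n=="top" else (slice(244,262),slice(203,213))
    p=W[sl].reshape(-1,3); p=p[(p[:,2]>.05)&(p[:,2]<.097)]; p=p[p[:,0].argsort()]; print("tog",p[::max(1,len(p)//10)].round(3))
```

```text
top blue [120 252  20  17 225] [0.5381 0.2631 0.1229] [0.5229 0.245  0.1189] [0.5535 0.2819 0.1282]
top blue [231 283  21  17 237] [0.4858 0.0497 0.1227] [0.4704 0.0315 0.1182] [0.5002 0.0687 0.1263]
top red [242 280   5   5  17] [0.5028 0.0463 0.1151] [0.4988 0.0425 0.1105] [0.5069 0.051  0.1184]
top arm [0.50817131 0.19195372] [0.12485962 0.99217442] -7.172648870737614 -0.3024686288455519 0.30970962617680853 end- [ 0.47040519 -0.10814792] 0.03123413395542395
supply [ 384  162   86   91 6534] ((0.6687735319137573, -0.3107549250125885), (0.16947688162326813, 0.18012702465057373), 88.29527282714844) [[ 0.57622904 -0.3927766 ]
 [ 0.7562763  -0.39813513]
 [ 0.761318   -0.22873324]
 [ 0.58127075 -0.22337472]]
tog [[ 0.533 -0.279  0.086]
 [ 0.538 -0.276  0.088]
 [ 0.545 -0.275  0.085]
 [ 0.552 -0.282  0.08 ]
 [ 0.56  -0.277  0.078]
 [ 0.568 -0.279  0.076]
 [ 0.574 -0.286  0.066]
 [ 0.577 -0.279  0.077]
 [ 0.578 -0.285  0.08 ]
 [ 0.579 -0.268  0.085]
 [ 0.58  -0.27   0.091]]
scene blue [383 205  20  19 291] [0.4938 0.0484 0.1151] [0.4726 0.0309 0.0955] [0.5071 0.0675 0.124 ]
scene blue [50
[... 175 characters left out ...]
.0537 0.1168]
scene arm [0.52233344 0.16743639] [0.22196357 0.97505496] -12.824389286066394 -0.2809351137257529 0.3063403884809207 end- [ 0.45997608 -0.10649078] 0.015096525628020795
supply [ 111  259  128   83 8067] ((0.670430600643158, -0.3105997145175934), (0.16844698786735535, 0.18600130081176758), 88.28302764892578) [[ 0.5749482  -0.3919989 ]
 [ 0.7608659  -0.39757192]
 [ 0.765913   -0.22920054]
 [ 0.5799953  -0.22362751]]
tog [[ 0.537 -0.278  0.088]
 [ 0.54  -0.281  0.088]
 [ 0.541 -0.277  0.089]
 [ 0.542 -0.282  0.088]
 [ 0.544 -0.274  0.084]
 [ 0.545 -0.278  0.083]
 [ 0.546 -0.274  0.082]
 [ 0.549 -0.274  0.082]
 [ 0.55  -0.279  0.081]
 [ 0.553 -0.274  0.081]
 [ 0.556 -0.279  0.081]]
```

Call:
step_arm:
  plan:
    - {"rz":0.0889,"claw":1}
    - {"rz":0.0889,"claw":1}
    - {"rz":0.0889,"claw":1}
    - {"rz":0.0889,"claw":1}
    - {"rz":0.0889,"claw":1}
    - {"rz":0.0889,"claw":1}
    - {"rz":0.0889,"claw":1}
    - {"rz":0.0889,"claw":1}
    - {"rz":0.0889,"claw":1}
    - {"rz":0.0889,"claw":1}

```text
$.plan[0]: bad value
```

Call:
step_arm:
  plan:
    - {"dx":-0.342,"dy":0.244,"claw":1}
    - {"dx":-0.342,"dy":0.244,"claw":1}
    - {"dx":-0.342,"dy":0.244,"claw":1}
    - {"dx":-0.342,"dy":0.244,"claw":1}
    - {"dx":-0.342,"dy":0.244,"claw":1}
    - {"dx":-0.342,"dy":0.244,"claw":1}
    - {"dx":-0.342,"dy":0.244,"claw":1}
    - {"dx":-0.342,"dy":0.244,"claw":1}
    - {"dx":-0.342,"dy":0.244,"claw":1}
    - {"dx":-0.342,"dy":0.244,"claw":1}

```text
$.plan[0]: bad value
```

Call:
step_arm:
  plan:
    - {"dx":-0.342,"dy":0.244,"claw":1}
    - {"dx":-0.342,"dy":0.244,"claw":1}
    - {"dx":-0.342,"dy":0.244,"claw":1}
    - {"dx":-0.342,"dy":0.244,"claw":1}
    - {"dx":-0.342,"dy":0.244,"claw":1}
    - {"dx":-0.342,"dy":0.244,"claw":1}
    - {"dx":-0.342,"dy":0.244,"claw":1}
    - {"dx":-0.342,"dy":0.244,"claw":1}
    - {"claw":1}
    - {"claw":1}

```text
$.plan[0]: bad value
```

Call:
step_arm:
  plan:
    - {"dx":0,"dy":0,"dz":0,"rx":0,"ry":0,"rz":0.0889,"claw":1}
    - {"dx":0,"dy":0,"dz":0,"rx":0,"ry":0,"rz":0.0889,"claw":1}
    - {"dx":0,"dy":0,"dz":0,"rx":0,"ry":0,"rz":0.0889,"claw":1}
    - {"dx":0,"dy":0,"dz":0,"rx":0,"ry":0,"rz":0.0889,"claw":1}
    - {"dx":0,"dy":0,"dz":0,"rx":0,"ry":0,"rz":0.0889,"claw":1}
    - {"dx":0,"dy":0,"dz":0,"rx":0,"ry":0,"rz":0.0889,"claw":1}
    - {"dx":0,"dy":0,"dz":0,"rx":0,"ry":0,"rz":0.0889,"claw":1}
    - {"dx":0,"dy":0,"dz":0,"rx":0,"ry":0,"rz":0.0889,"claw":1}
    - {"dx":0,"dy":0,"dz":0,"rx":0,"ry":0,"rz":0.0889,"claw":1}
    - {"dx":0,"dy":0,"dz":0,"rx":0,"ry":0,"rz":0.0889,"claw":1}

```text
time_s: 1.7
ee_pos: [0.2216, 0.5034, 0.2013]
eef_rot: [-3.142, -0.0, 1.325]
force: [0.5, 0.4, -1.1]
grip_width: 0.0175
grip_force: 0.0
```

Call:
step_arm:
  plan:
    - {"dx":-0.342,"dy":0.244,"dz":0,"rx":0,"ry":0,"rz":0,"claw":1}
    - {"dx":-0.342,"dy":0.244,"dz":0,"rx":0,"ry":0,"rz":0,"claw":1}
    - {"dx":-0.342,"dy":0.244,"dz":0,"rx":0,"ry":0,"rz":0,"claw":1}
    - {"dx":-0.342,"dy":0.244,"dz":0,"rx":0,"ry":0,"rz":0,"claw":1}
    - {"dx":-0.342,"dy":0.244,"dz":0,"rx":0,"ry":0,"rz":0,"claw":1}
    - {"dx":-0.342,"dy":0.244,"dz":0,"rx":0,"ry":0,"rz":0,"claw":1}
    - {"dx":-0.342,"dy":0.244,"dz":0,"rx":0,"ry":0,"rz":0,"claw":1}
    - {"dx":-0.342,"dy":0.244,"dz":0,"rx":0,"ry":0,"rz":0,"claw":1}
    - {"dx":-0.342,"dy":0.244,"dz":0,"rx":0,"ry":0,"rz":0,"claw":1}
    - {"dx":-0.342,"dy":0.244,"dz":0,"rx":0,"ry":0,"rz":0,"claw":1}

```text
time_s: 2.7
ee_pos: [0.3775, 0.1114, 0.2017]
eef_rot: [3.141, -0.0, 1.33]
force: [1.0, 0.8, 0.1]
grip_width: 0.0001
grip_force: 0.0
```

Call:
step_arm:
  plan:
    - {"dx":-0.342,"dy":0.244,"dz":0,"rx":0,"ry":0,"rz":0,"claw":1}
    - {"dx":-0.342,"dy":0.244,"dz":0,"rx":0,"ry":0,"rz":0,"claw":1}
    - {"dx":-0.342,"dy":0.244,"dz":0,"rx":0,"ry":0,"rz":0,"claw":1}
    - {"dx":-0.342,"dy":0.244,"dz":0,"rx":0,"ry":0,"rz":0,"claw":1}
    - {"dx":-0.342,"dy":0.244,"dz":0,"rx":0,"ry":0,"rz":0,"claw":1}
    - {"dx":-0.342,"dy":0.244,"dz":0,"rx":0,"ry":0,"rz":0,"claw":1}
    - {"dx":-0.342,"dy":0.244,"dz":0,"rx":0,"ry":0,"rz":0,"claw":1}
    - {"dx":-0.342,"dy":0.244,"dz":0,"rx":0,"ry":0,"rz":0,"claw":1}
    - {"dx":-0.342,"dy":0.244,"dz":0,"rx":0,"ry":0,"rz":0,"claw":1}
    - {"dx":0,"dy":0,"dz":0,"rx":0,"ry":0,"rz":0,"claw":1}

```text
time_s: 3.7
ee_pos: [0.5176, -0.2417, 0.2004]
eef_rot: [-3.141, 0.0, 1.327]
force: [0.6, 0.8, 0.1]
grip_width: 0.0005
grip_force: 0.0
```

Call:
step_arm:
  plan:
    - {"dx":-0.317,"dy":0.238,"dz":0,"rx":0,"ry":0,"rz":0,"claw":1}
    - {"dx":0,"dy":0,"dz":0.4,"rx":0,"ry":0,"rz":0,"claw":1}
    - {"dx":0,"dy":0,"dz":0.35,"rx":0,"ry":0,"rz":0,"claw":1}
    - {"dx":0,"dy":0,"dz":0.1,"rx":0,"ry":0,"rz":0,"claw":1}
    - {"dx":0,"dy":0,"dz":0.08,"rx":0,"ry":0,"rz":0,"claw":1}
    - {"dx":0,"dy":0,"dz":0.08,"rx":0,"ry":0,"rz":0,"claw":1}
    - {"dx":0,"dy":0,"dz":0.08,"rx":0,"ry":0,"rz":0,"claw":1}
    - {"dx":0,"dy":0,"dz":0.08,"rx":0,"ry":0,"rz":0,"claw":1}
    - {"dx":0,"dy":0,"dz":0.05,"rx":0,"ry":0,"rz":0,"claw":1}
    - {"dx":0,"dy":0,"dz":0,"rx":0,"ry":0,"rz":0,"claw":1}

```text
time_s: 4.7
ee_pos: [0.5316, -0.2746, 0.0786]
eef_rot: [-3.139, 0.0, 1.33]
force: [-3.8, 0.9, 2.8]
grip_width: 0.0004
grip_force: 1.8
```

Run:
```python
from h import *
c=shot("scene","s1.png"); W=cloud(c)
p=W[240:275,198:216].reshape(-1,3); p=p[(p[:,2]>.03)&(p[:,2]<.1)&(p[:,0]<.575)&(p[:,0]>.5)]; p=p[p[:,0].argsort()]
print(p[::max(1,len(p)//15)].round(3))
cv2.imwrite("pics/s1c.png",cv2.resize(c["img"][180:300,130:290,::-1],None,fx=4,fy=4))
```

```text
[[ 0.529 -0.267  0.08 ]
 [ 0.532 -0.266  0.092]
 [ 0.537 -0.266  0.098]
 [ 0.538 -0.282  0.081]
 [ 0.54  -0.273  0.08 ]
 [ 0.54  -0.278  0.086]
 [ 0.541 -0.287  0.094]
 [ 0.542 -0.285  0.098]
 [ 0.542 -0.276  0.096]
 [ 0.543 -0.276  0.08 ]
 [ 0.544 -0.278  0.081]
 [ 0.544 -0.273  0.093]
 [ 0.545 -0.276  0.079]
 [ 0.546 -0.269  0.098]
 [ 0.547 -0.269  0.097]
 [ 0.55  -0.278  0.078]]
```

View pics/s1c.png

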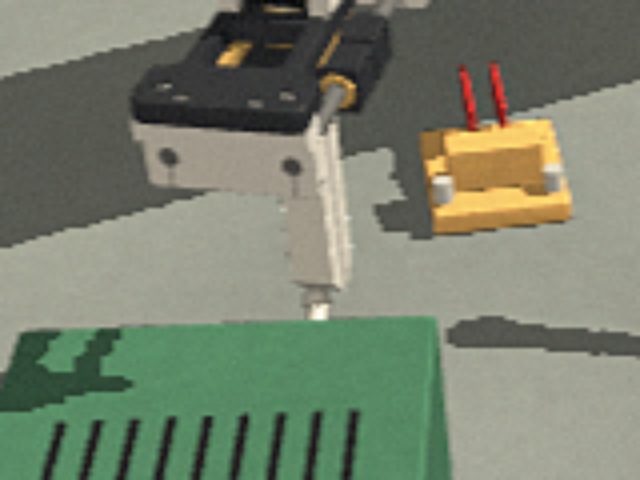

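The picture shows the finger at crop (316,290), with the lever still showing behind it. It looks as if the tip slid down in front of the ball. I'll raise, shift 12 mm towards the box and press again.

Call:
step_arm:
  plan:
    - {"dx":0,"dy":0,"dz":-0.25,"rx":0,"ry":0,"rz":0,"claw":1}
    - {"dx":0,"dy":0,"dz":-0.2,"rx":0,"ry":0,"rz":0,"claw":1}
    - {"dx":0,"dy":0.124,"dz":0,"rx":0,"ry":0,"rz":0,"claw":1}
    - {"dx":0,"dy":0,"dz":0.08,"rx":0,"ry":0,"rz":0,"claw":1}
    - {"dx":0,"dy":0,"dz":0.08,"rx":0,"ry":0,"rz":0,"claw":1}
    - {"dx":0,"dy":0,"dz":0.08,"rx":0,"ry":0,"rz":0,"claw":1}
    - {"dx":0,"dy":0,"dz":0.08,"rx":0,"ry":0,"rz":0,"claw":1}
    - {"dx":0,"dy":0,"dz":0.08,"rx":0,"ry":0,"rz":0,"claw":1}
    - {"dx":0,"dy":0,"dz":0.08,"rx":0,"ry":0,"rz":0,"claw":1}
    - {"dx":0,"dy":0,"dz":0,"rx":0,"ry":0,"rz":0,"claw":1}

```text
time_s: 5.75
ee_pos: [0.5443, -0.2774, 0.075]
eef_rot: [-3.14, -0.0, 1.33]
force: [-0.2, -1.1, -0.7]
grip_width: 0.0007
grip_force: 0.0
```

Call:
step_arm:
  plan:
    - {"dx":0,"dy":0,"dz":-0.4,"rx":0,"ry":0,"rz":0,"claw":1}
    - {"dx":0,"dy":0,"dz":-0.4,"rx":0,"ry":0,"rz":0,"claw":1}
    - {"dx":0,"dy":0,"dz":-0.4,"rx":0,"ry":0,"rz":0,"claw":0}
    - {"dx":0.4,"dy":-0.2,"dz":0,"rx":0,"ry":0,"rz":0,"claw":0}
    - {"dx":0.4,"dy":-0.2,"dz":0,"rx":0,"ry":0,"rz":0,"claw":0}

```text
time_s: 6.25
ee_pos: [0.5249, -0.19, 0.1975]
eef_rot: [3.139, 0.0, 1.329]
force: [0.9, 0.5, -0.7]
grip_width: 0.0209
grip_force: 0.0
```

Run:
```python
from h import *
c=shot("top"); W=cloud(c)
p=W[245:285,400:420].reshape(-1,3); p=p[(p[:,2]>.02)&(p[:,2]<.1)&(p[:,0]<.575)&(p[:,0]>.5)]; p=p[p[:,0].argsort()]
print(p[::max(1,len(p)//15)].round(3))
```

```text
[]
```

Call:
step_arm:
  plan:
    - {"dx":0.371,"dy":-0.159,"dz":0,"rx":0,"ry":0,"rz":0,"claw":0}
    - {"dx":0.371,"dy":-0.159,"dz":0,"rx":0,"ry":0,"rz":0,"claw":0}
    - {"dx":0.371,"dy":-0.159,"dz":0,"rx":0,"ry":0,"rz":0,"claw":0}
    - {"dx":0.371,"dy":-0.159,"dz":0,"rx":0,"ry":0,"rz":0,"claw":0}
    - {"dx":0.371,"dy":-0.159,"dz":0,"rx":0,"ry":0,"rz":0,"claw":0}
    - {"dx":0,"dy":0,"dz":0,"rx":0,"ry":0,"rz":0,"claw":0}
    - {"dx":0,"dy":0,"dz":0,"rx":0,"ry":0,"rz":0,"claw":0}

```text
time_s: 7.0
ee_pos: [0.4921, 0.0091, 0.1967]
eef_rot: [3.141, 0.0, 1.332]
force: [-0.4, -0.6, 0.6]
grip_width: 0.0812
grip_force: 0.0
```

Run:
```python
from h import *
c=shot("top"); W=cloud(c)
s=shot("scene"); Ws=cloud(s)
for n,Q in(("top",W[240:285,400:420]),("scene",Ws[240:285,198:218])):
    p=Q.reshape(-1,3); p=p[(p[:,2]>.02)&(p[:,2]<.095)&(p[:,0]<.574)&(p[:,0]>.5)]; p=p[p[:,0].argsort()]
    print(n,len(p),p[::max(1,len(p)//12)].round(3))
w=shot("wrist"); print(w["obs"]["ee_pos"],w["obs"]["eef_rot"]); np.save("w.npy",cloud(w)); np.save("wi.npy",w["img"])
a=cv2.resize(c["img"][220:310,340:460],(480,360)); cv2.imwrite("pics/m.png",np.hstack([a,cv2.resize(w["img"],(320,240)) if 0 else cv2.copyMakeBorder(cv2.resize(w["img"],(320,240)),0,120,0,0,0)])[...,::-1])
```

```text
top 109 [[ 0.529 -0.277  0.078]
 [ 0.533 -0.274  0.079]
 [ 0.536 -0.282  0.079]
 [ 0.539 -0.278  0.079]
 [ 0.544 -0.277  0.076]
 [ 0.548 -0.275  0.075]
 [ 0.552 -0.275  0.076]
 [ 0.555 -0.282  0.072]
 [ 0.559 -0.282  0.074]
 [ 0.562 -0.28   0.075]
 [ 0.566 -0.279  0.078]
 [ 0.571 -0.28   0.075]
 [ 0.574 -0.283  0.07 ]]
scene 43 [[ 0.532 -0.277  0.076]
 [ 0.535 -0.272  0.074]
 [ 0.536 -0.274  0.077]
 [ 0.538 -0.274  0.074]
 [ 0.539 -0.28   0.079]
 [ 0.539 -0.282  0.073]
 [ 0.539 -0.282  0.078]
 [ 0.54  -0.275  0.078]
 [ 0.541 -0.274  0.072]
 [ 0.542 -0.282  0.073]
 [ 0.543 -0.274  0.071]
 [ 0.546 -0.278  0.078]
 [ 0.547 -0.28   0.076]
 [ 0.548 -0.278  0.075]
 [ 0.55  -0.276  0.076]]
[0.49215999 0.00799966 0.19646263] [3.14132062e+00 1.28876595e-04 1.32976979e+00]
```

View pics/m.png

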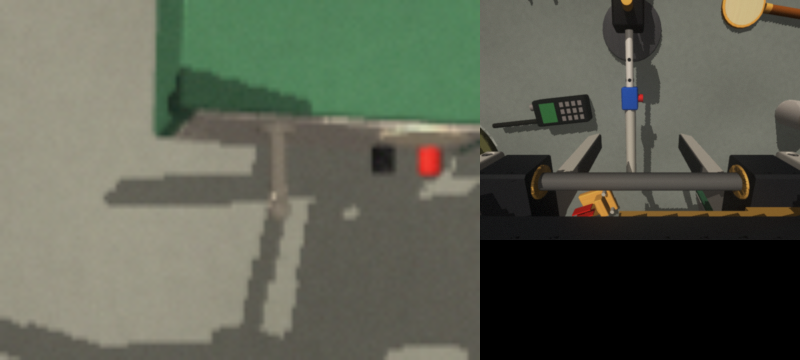

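The top crop shows the lever at about (278,165), roughly level, so it is only half flipped. In the wrist view the collar is at about (300,196), with the button on its right. I'll measure the collar from this picture and go back to press the toggle lower.

Run:
```python
import numpy as np,cv2
W=np.load("w.npy"); im=np.load("wi.npy").astype(int); r,g,b=im[...,0],im[...,1],im[...,2]; z=W[...,2]
u=np.array([.238,.971]); n=np.array([.971,-.238])
for nm,m in(("blue",(b>100)&(b>r*1.8)&(z>.08)&(z<.135)),("red",(r>120)&(r>g*2.2)&(z>.09)&(z<.13)),("rod",(z>.1)&(z<.13))):
    k,lab,st,_=cv2.connectedComponentsWithStats(m.astype(np.uint8))
    for i in range(1,k):
        if st[i,4]>15:
            p=W[lab==i]; q=p[:,:2]; print(nm,st[i],p.mean(0).round(4),"along",(q@u).min().round(4),(q@u).max().round(4),"across",np.percentile(q@n,[1,50,99]).round(4),"z",np.percentile(p[:,2],[2,50,98]).round(4))
```

```text
blue [ 283  174   32   45 1388] [0.4855 0.0502 0.1225] along 0.147 0.1808 across [0.4475 0.4596 0.4714] z [0.1203 0.1226 0.1241]
red [316 189  10  13 109] [0.5024 0.0464 0.1151] along 0.1598 0.1689 across [0.4729 0.4768 0.48  ] z [0.1109 0.1153 0.1172]
rod [ 262    0   66  345 8849] [0.4921 0.0747 0.1203] along 0.0307 0.2957 across [0.4389 0.46   0.4801] z [0.1104 0.1188 0.1299]
```

Call:
step_arm:
  plan:
    - {"dx":-0.371,"dy":0.159,"dz":0,"rx":0,"ry":0,"rz":0,"claw":1}
    - {"dx":-0.371,"dy":0.159,"dz":0,"rx":0,"ry":0,"rz":0,"claw":1}
    - {"dx":-0.371,"dy":0.159,"dz":0,"rx":0,"ry":0,"rz":0,"claw":1}
    - {"dx":-0.371,"dy":0.159,"dz":0,"rx":0,"ry":0,"rz":0,"claw":1}
    - {"dx":-0.371,"dy":0.159,"dz":0,"rx":0,"ry":0,"rz":0,"claw":1}
    - {"dx":-0.4,"dy":0.2,"dz":0,"rx":0,"ry":0,"rz":0,"claw":1}
    - {"dx":-0.42,"dy":0.18,"dz":0,"rx":0,"ry":0,"rz":0,"claw":1}
    - {"dx":0,"dy":0,"dz":0,"rx":0,"ry":0,"rz":0,"claw":1}

```text
time_s: 7.95
ee_pos: [0.5415, -0.2846, 0.1952]
eef_rot: [-3.141, 0.0, 1.325]
force: [0.6, 0.1, 0.1]
grip_width: 0.0334
grip_force: 0.0
```

Call:
step_arm:
  plan:
    - {"dx":0.06,"dy":-0.02,"dz":0.3,"rx":0,"ry":0,"rz":0,"claw":1}
    - {"dx":0,"dy":0,"dz":0.4,"rx":0,"ry":0,"rz":0,"claw":1}
    - {"dx":0,"dy":0,"dz":0.25,"rx":0,"ry":0,"rz":0,"claw":1}
    - {"dx":0,"dy":0,"dz":0,"rx":0,"ry":0,"rz":0,"claw":1}
    - {"dx":0,"dy":0,"dz":0.08,"rx":0,"ry":0,"rz":0,"claw":1}
    - {"dx":0,"dy":0,"dz":0.08,"rx":0,"ry":0,"rz":0,"claw":1}
    - {"dx":0,"dy":0,"dz":0.06,"rx":0,"ry":0,"rz":0,"claw":1}

```text
time_s: 8.65
ee_pos: [0.5422, -0.273, 0.0797]
eef_rot: [3.14, 0.0, 1.33]
force: [-0.5, 0.0, 0.3]
grip_width: 0.0004
grip_force: 0.0
```

Run:
```python
from h import *
o=telemetry.get_obs(); print(o["ee_pos"],o["force"])
W=cloud(shot("top"))
p=W[235:290,385:430].reshape(-1,3); p=p[(p[:,2]>.02)&(p[:,2]<.095)&(p[:,0]<.574)&(p[:,0]>.5)]; print(p[::8].round(3))
w=shot("wrist","w1.png")
```

```text
[ 0.54215312 -0.27298511  0.07973418] [-0.53967414  0.01275427  0.28522643]
[]
```

View pics/w1.png

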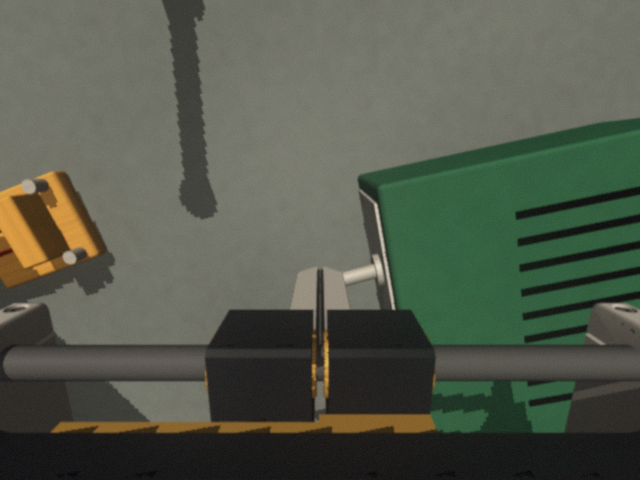

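The wrist view shows the closed fingertips at about (320,270) and the lever emerging right of them at (365,275). I'll measure both by depth.

Run:
```python
from h import *
c=shot("wrist"); W=cloud(c)
for v in(262,268,272,276,280,284,290,300): 
    print(v,[tuple(W[v,u].round(3)) for u in(305,335,352,362,372)])
```

```text
262 [(np.float64(0.526), np.float64(-0.285), np.float64(0.0)), (np.float64(0.55), np.float64(-0.291), np.float64(-0.001)), (np.float64(0.564), np.float64(-0.294), np.float64(0.0)), (np.float64(0.572), np.float64(-0.296), np.float64(-0.0)), (np.float64(0.575), np.float64(-0.275), np.float64(0.064))]
268 [(np.float64(0.524), np.float64(-0.29), np.float64(-0.001)), (np.float64(0.549), np.float64(-0.296), np.float64(0.0)), (np.float64(0.563), np.float64(-0.299), np.float64(0.001)), (np.float64(0.567), np.float64(-0.275), np.float64(0.071)), (np.float64(0.573), np.float64(-0.276), np.float64(0.072))]
272 [(np.float64(0.536), np.float64(-0.262), np.float64(0.092)), (np.float64(0.552), np.float64(-0.266), np.float64(0.091)), (np.float64(0.561), np.float64(-0.275), np.float64(0.074)), (np.float64(0.567), np.float64(-0.277), np.float64(0.073)), (np.float64(0.573), np.float64(-0.279), np.float64(0.072))]
276 [(np.float64(0.536), np.float64(-0.262), np.float64(0.098)), (np.float64(0.551), np.float64(-0.266), np.float64(0.097)), (np.float64(nan), np.float64(nan), np.float64(nan)), (np.float64(0.
[... 614 characters left out ...]
.float64(-0.315), np.float64(0.0)), (np.float64(0.576), np.float64(-0.318), np.float64(-0.0))]
290 [(np.float64(0.537), np.float64(-0.262), np.float64(0.117)), (np.float64(0.551), np.float64(-0.266), np.float64(0.116)), (np.float64(0.558), np.float64(-0.319), np.float64(-0.001)), (np.float64(0.567), np.float64(-0.321), np.float64(-0.001)), (np.float64(0.575), np.float64(-0.322), np.float64(0.001))]
300 [(np.float64(0.537), np.float64(-0.263), np.float64(0.127)), (np.float64(0.55), np.float64(-0.266), np.float64(0.126)), (np.float64(0.556), np.float64(-0.327), np.float64(0.001)), (np.float64(0.565), np.float64(-0.33), np.float64(0.0)), (np.float64(0.573), np.float64(-0.332), np.float64(0.0))]
```

Call:
step_arm:
  plan:
    - {"dx":-0.04,"dy":0,"dz":0.05,"rx":0,"ry":0,"rz":0,"claw":1}
    - {"dx":0,"dy":0,"dz":0.05,"rx":0,"ry":0,"rz":0,"claw":1}
    - {"dx":0,"dy":0,"dz":0.05,"rx":0,"ry":0,"rz":0,"claw":1}
    - {"dx":0,"dy":0,"dz":0.03,"rx":0,"ry":0,"rz":0,"claw":1}

```text
time_s: 9.2
ee_pos: [0.5409, -0.2767, 0.0609]
eef_rot: [-3.141, 0.0, 1.33]
force: [0.4, -1.0, 1.9]
grip_width: 0.0008
grip_force: 0.6
```

```bash
cat > tog.py <<'E'
from h import *
o=telemetry.get_obs(); print(o["ee_pos"],o["force"])
W=cloud(shot("wrist"))
p=W[235:330,350:400].reshape(-1,3); p=p[(p[:,2]>.02)&(p[:,2]<.095)&(p[:,0]<.572)&(p[:,0]>.5)&(abs(p[:,1]+.279)<.008)]; p=p[p[:,0].argsort()];print(len(p),p[::max(1,len(p)//12)].round(3))
E
python3 tog.py
```

```text
[ 0.54085808 -0.27667302  0.06085512] [ 0.37259453 -1.02827224  1.91958648]
405 [[ 0.557 -0.283  0.066]
 [ 0.559 -0.276  0.069]
 [ 0.56  -0.274  0.066]
 [ 0.561 -0.281  0.069]
 [ 0.563 -0.28   0.07 ]
 [ 0.564 -0.275  0.063]
 [ 0.565 -0.279  0.071]
 [ 0.566 -0.277  0.069]
 [ 0.567 -0.279  0.07 ]
 [ 0.568 -0.279  0.07 ]
 [ 0.569 -0.275  0.068]
 [ 0.571 -0.277  0.07 ]
 [ 0.572 -0.276  0.071]]
```

Call:
step_arm:
  plan:
    - {"dx":0,"dy":0,"dz":0.04,"rx":0,"ry":0,"rz":0,"claw":1}
    - {"dx":0,"dy":0,"dz":0.03,"rx":0,"ry":0,"rz":0,"claw":1}
    - {"dx":0,"dy":0,"dz":0,"rx":0,"ry":0,"rz":0,"claw":1}

```text
time_s: 9.55
ee_pos: [0.5408, -0.2765, 0.0539]
eef_rot: [-3.141, -0.0, 1.33]
force: [-0.3, 0.4, -0.1]
grip_width: 0.0004
grip_force: 0.1
```

```bash
python3 tog.py
```

```text
[ 0.54075994 -0.27645277  0.05386327] [-0.26847488  0.4172017  -0.11042994]
450 [[ 0.557 -0.282  0.063]
 [ 0.559 -0.276  0.062]
 [ 0.56  -0.279  0.066]
 [ 0.561 -0.281  0.066]
 [ 0.562 -0.277  0.067]
 [ 0.564 -0.276  0.065]
 [ 0.565 -0.281  0.068]
 [ 0.566 -0.281  0.068]
 [ 0.567 -0.275  0.067]
 [ 0.568 -0.278  0.071]
 [ 0.57  -0.279  0.069]
 [ 0.571 -0.284  0.067]
 [ 0.572 -0.275  0.067]]
```

Call:
step_arm:
  plan:
    - {"dx":0,"dy":0,"dz":0.03,"rx":0,"ry":0,"rz":0,"claw":1}
    - {"dx":0,"dy":0,"dz":0.03,"rx":0,"ry":0,"rz":0,"claw":1}
    - {"dx":0,"dy":0,"dz":0,"rx":0,"ry":0,"rz":0,"claw":1}

```text
time_s: 9.9
ee_pos: [0.5417, -0.277, 0.0509]
eef_rot: [3.139, 0.001, 1.33]
force: [-7.7, 4.2, 22.9]
grip_width: 0.0004
grip_force: 12.2
```

The toggle is at its stop (23 N). I'll retreat, and check where the open fingertips really sit relative to the TCP, since contact came higher than expected.

Call:
step_arm:
  plan:
    - {"dx":0,"dy":0,"dz":-0.4,"rx":0,"ry":0,"rz":0,"claw":1}
    - {"dx":0,"dy":0,"dz":-0.4,"rx":0,"ry":0,"rz":0,"claw":1}
    - {"dx":0,"dy":0,"dz":-0.4,"rx":0,"ry":0,"rz":0,"claw":0}
    - {"dx":0.4,"dy":-0.2,"dz":-0.2,"rx":0,"ry":0,"rz":0,"claw":0}
    - {"dx":0.42,"dy":-0.18,"dz":0,"rx":0,"ry":0,"rz":0,"claw":0}
    - {"dx":0.371,"dy":-0.159,"dz":0,"rx":0,"ry":0,"rz":0,"claw":0}
    - {"dx":0.371,"dy":-0.159,"dz":0,"rx":0,"ry":0,"rz":0,"claw":0}
    - {"dx":0.371,"dy":-0.159,"dz":0,"rx":0,"ry":0,"rz":0,"claw":0}
    - {"dx":0.371,"dy":-0.159,"dz":0,"rx":0,"ry":0,"rz":0,"claw":0}
    - {"dx":0,"dy":0,"dz":0,"rx":0,"ry":0,"rz":0,"claw":0}

```text
time_s: 10.9
ee_pos: [0.4964, -0.0252, 0.1885]
eef_rot: [-3.142, -0.001, 1.334]
force: [-0.3, -0.3, -0.5]
grip_width: 0.0608
grip_force: 0.0
```

Run:
```python
from h import *
c=shot("wrist"); o=c["obs"]; W=cloud(c); R=Ro.from_euler("xyz",o["eef_rot"]).as_matrix()
T=(W-o["ee_pos"])@R
print(o["time_s"],o["ee_pos"],o["grip_width"])
m=(T[...,2]<.03)&(T[...,2]>-.05)&(abs(T[...,1])>.03)&(abs(T[...,1])<.08)
for s in(-1,1):
    p=T[m&(T[...,1]*s>0)]; print(s,np.percentile(p,[1,50,99],axis=0).round(4))
W2=cloud(shot("top"))
p=W2[240:285,400:420].reshape(-1,3); p=p[(p[:,2]>.02)&(p[:,2]<.095)&(p[:,0]<.574)&(p[:,0]>.5)]; p=p[p[:,0].argsort()]
print(len(p),p[::max(1,len(p)//12)].round(3))
```

```text
10.9 [ 0.49640062 -0.02523046  0.18847182] 0.06081735354260274
-1 [[-0.0083 -0.0424 -0.0495]
 [ 0.0083 -0.0324 -0.0323]
 [ 0.0092 -0.0306 -0.0052]]
1 [[-0.0083  0.03   -0.0497]
 [ 0.0083  0.0319 -0.0322]
 [ 0.0093  0.0419 -0.005 ]]
99 [[ 0.534 -0.278  0.055]
 [ 0.537 -0.282  0.054]
 [ 0.54  -0.281  0.057]
 [ 0.543 -0.279  0.056]
 [ 0.546 -0.279  0.059]
 [ 0.549 -0.281  0.057]
 [ 0.552 -0.275  0.059]
 [ 0.557 -0.275  0.059]
 [ 0.56  -0.279  0.066]
 [ 0.563 -0.275  0.06 ]
 [ 0.566 -0.275  0.066]
 [ 0.57  -0.279  0.069]
 [ 0.573 -0.277  0.071]]
```

Call:
step_arm:
  plan:
    - {"dx":0.35,"dy":-0.12,"dz":0,"rx":0,"ry":0,"rz":0,"claw":0}
    - {"dx":0.35,"dy":-0.12,"dz":0,"rx":0,"ry":0,"rz":0,"claw":0}
    - {"dx":0,"dy":0,"dz":0,"rx":0,"ry":0,"rz":0,"claw":0}
    - {"dx":0,"dy":0,"dz":0,"rx":0,"ry":0,"rz":0,"claw":0}

```text
time_s: 11.4
ee_pos: [0.4907, 0.0444, 0.1882]
eef_rot: [-3.141, 0.0, 1.331]
force: [-0.8, -0.7, -0.1]
grip_width: 0.0938
grip_force: 0.0
```

```bash
cat > al.py <<'E'
from h import *
o=telemetry.get_obs(); e=o["ee_pos"][:2]; u=np.array([.238,.971]); n=np.array([.971,-.238])
print("along",e@u,"across",e@n,"z",o["ee_pos"][2],np.degrees(o["eef_rot"][2]),o["grip_width"],o["force"].round(1),[round(float(o["force"][:2]@v),1) for v in(u,n)])
E
python3 al.py
```

```text
along 0.15991997744466396 across 0.4658947181077467 z 0.1881982704429351 76.23570459693435 0.09377921468312649 [-0.8 -0.7 -0.1] [-0.8, -0.6]
```

Call:
step_arm:
  plan:
    - {"dx":0.043,"dy":-0.022,"dz":0.1,"rx":0,"ry":0,"rz":0,"claw":0}
    - {"dx":0,"dy":0,"dz":0.25,"rx":0,"ry":0,"rz":0,"claw":0}
    - {"dx":0,"dy":0,"dz":0.25,"rx":0,"ry":0,"rz":0,"claw":0}
    - {"dx":0,"dy":0,"dz":0.2,"rx":0,"ry":0,"rz":0,"claw":0}
    - {"dx":0,"dy":0,"dz":0.22,"rx":0,"ry":0,"rz":0,"claw":0.2}
    - {"dx":0,"dy":0,"dz":0,"rx":0,"ry":0,"rz":0,"claw":0.4}
    - {"dx":0,"dy":0,"dz":0,"rx":0,"ry":0,"rz":0,"claw":0.5}
    - {"dx":0,"dy":0,"dz":0,"rx":0,"ry":0,"rz":0,"claw":0.5}
  grip_force: 12

```text
time_s: 12.2
ee_pos: [0.4899, 0.0494, 0.0873]
eef_rot: [3.14, -0.0, 1.33]
force: [0.3, -0.2, -0.5]
grip_width: 0.0656
grip_force: 0.0
```

```bash
python3 al.py
python3 - <<'E'
from h import *
c=shot("scene"); w=shot("wrist"); W=cloud(w)
im=w["img"].astype(int); r,g,b=im[...,0],im[...,1],im[...,2]; z=W[...,2]
u=np.array([.238,.971]); n=np.array([.971,-.238]); m=(b>100)&(b>r*1.8)&(z>.08)&(z<.135); p=W[m][:,:2]
print(m.sum(),np.percentile(p@u,[1,99]),np.percentile(p@n,[1,99]))
cv2.imwrite("pics/g.png",np.hstack([cv2.resize(c["img"][150:260,340:450],(400,400)),cv2.resize(w["img"][100:420,160:480],(400,400))])[...,::-1])
E
```

```text
along 0.1645881875886873 across 0.4639347474815383 z 0.08728662501814444 76.18881601560624 0.06556956403330196 [ 0.3 -0.2 -0.5] [-0.1, 0.4]
3645 [0.14753043 0.18120266] [0.44743385 0.47156538]
```

View pics/g.png

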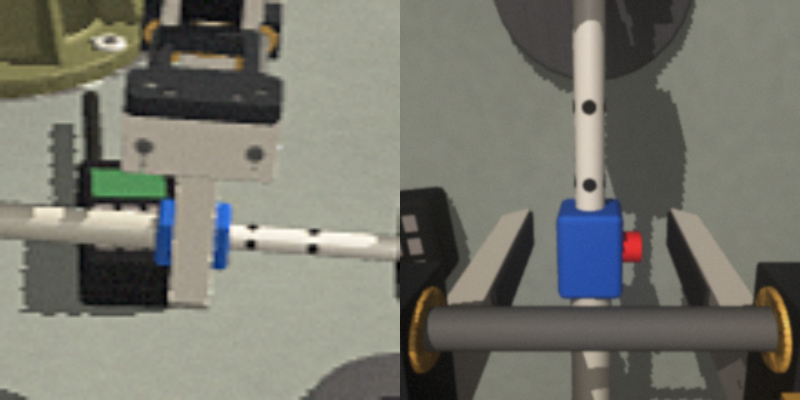

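Left, the finger straddles the collar at (190,240). Right, the collar (590,250) and the button (632,247) sit between the open pads, centred and level with them. Closing now.

Call:
step_arm:
  plan:
    - {"dx":0,"dy":0,"dz":0,"rx":0,"ry":0,"rz":0,"claw":0.7}
    - {"dx":0,"dy":0,"dz":0,"rx":0,"ry":0,"rz":0,"claw":0.8}
    - {"dx":0,"dy":0,"dz":0,"rx":0,"ry":0,"rz":0,"claw":0.8}
    - {"dx":0,"dy":0,"dz":0,"rx":0,"ry":0,"rz":0,"claw":0.8}
    - {"dx":0,"dy":0,"dz":0,"rx":0,"ry":0,"rz":0,"claw":0.8}
  grip_force: 14

```text
time_s: 12.8
ee_pos: [0.4881, 0.0501, 0.0865]
eef_rot: [-3.139, 0.0, 1.331]
force: [-12.4, 1.8, 9.6]
grip_width: 0.0304
grip_force: 14.0
```

```bash
python3 al.py
```

```text
along 0.16478690161244924 across 0.46206847525121425 z 0.08646447942304553 76.23375196949392 0.030431561836189367 [-12.4   1.8   9.6] [-1.2, -12.5]
```

Call:
step_arm:
  plan:
    - {"dx":0,"dy":-0.015,"dz":-0.005,"rx":0,"ry":0,"rz":0,"claw":0.8}
    - {"dx":0,"dy":0,"dz":0,"rx":0,"ry":0,"rz":0,"claw":0.8}
    - {"dx":0,"dy":0,"dz":0,"rx":0,"ry":0,"rz":0,"claw":0.8}
  grip_force: 15

```text
time_s: 13.1
ee_pos: [0.488, 0.0501, 0.0867]
eef_rot: [3.141, -0.0, 1.33]
force: [2.5, 0.3, -4.2]
grip_width: 0.0305
grip_force: 15.0
```

```bash
python3 al.py
```

```text
along 0.1647952515379826 across 0.4618887478227389 z 0.08670077037467926 76.22183538430859 0.030467385353326975 [ 2.5  0.3 -4.2] [0.9, 2.4]
```

Call:
step_arm:
  plan:
    - {"dx":0.01,"dy":0,"dz":0,"rx":0,"ry":0,"rz":0,"claw":0.8}
    - {"dx":0.005,"dy":0,"dz":0,"rx":0,"ry":0,"rz":0,"claw":0.8}
    - {"dx":0.005,"dy":0,"dz":0,"rx":0,"ry":0,"rz":0,"claw":0.8}
    - {"dx":0,"dy":0,"dz":0,"rx":0,"ry":0,"rz":0,"claw":0.8}
  grip_force: 15

```text
time_s: 13.5
ee_pos: [0.4884, 0.052, 0.0867]
eef_rot: [-3.142, 0.0, 1.33]
force: [4.9, -2.6, -7.8]
grip_width: 0.0301
grip_force: 15.0
```

```bash
python3 al.py
```

```text
along 0.1667191502401026 across 0.461842183563767 z 0.08669647068670672 76.22463824179313 0.030079010095259685 [ 4.9 -2.6 -7.8] [-1.4, 5.4]
```

Call:
step_arm:
  plan:
    - {"dx":0.02,"dy":0.005,"dz":0.005,"rx":0,"ry":0,"rz":0,"claw":0.8}
    - {"dx":0.02,"dy":0,"dz":0,"rx":0,"ry":0,"rz":0,"claw":0.8}
    - {"dx":0.02,"dy":0,"dz":0,"rx":0,"ry":0,"rz":0,"claw":0.8}
    - {"dx":0.02,"dy":0,"dz":0,"rx":0,"ry":0,"rz":0,"claw":0.8}
    - {"dx":0.02,"dy":0,"dz":0,"rx":0,"ry":0,"rz":0,"claw":0.8}
    - {"dx":0.02,"dy":0,"dz":0,"rx":0,"ry":0,"rz":0,"claw":0.8}
    - {"dx":0,"dy":0,"dz":0,"rx":0,"ry":0,"rz":0,"claw":0.8}
  grip_force: 15

```text
time_s: 14.2
ee_pos: [0.4915, 0.0642, 0.0866]
eef_rot: [-3.141, -0.0, 1.331]
force: [-5.6, 1.2, 4.3]
grip_width: 0.0302
grip_force: 15.0
```

```bash
cat > col.py <<'E'
from h import *
w=shot("wrist"); W=cloud(w); im=w["img"].astype(int); r,g,b=im[...,0],im[...,1],im[...,2]; z=W[...,2]
u=np.array([.238,.971]); n=np.array([.971,-.238]); m=(b>100)&(b>r*1.8)&(z>.08)&(z<.135); p=W[m][:,:2]
print("collar",m.sum(),np.percentile(p@u,[1,99]).round(4),np.percentile(p@n,[1,99]).round(4))
m=(r>120)&(r>g*2.2)&(z>.09)&(z<.13); p=W[m][:,:2]
if m.sum(): print("red",m.sum(),np.percentile(p@u,[1,99]).round(4),np.percentile(p@n,[1,99]).round(4))
E
python3 al.py; python3 col.py
```

```text
along 0.17928141550861557 across 0.461997036486554 z 0.08661641221311032 76.23935675384315 0.030246280724069614 [-5.6  1.2  4.3] [-0.2, -5.7]
collar 3471 [0.1621 0.1957] [0.4477 0.4716]
red 157 [0.1738 0.1838] [0.473  0.4768]
```

Call:
step_arm:
  plan:
    - {"dx":0,"dy":0,"dz":0,"rx":0,"ry":0,"rz":0,"claw":0.3}
    - {"dx":0,"dy":0,"dz":0,"rx":0,"ry":0,"rz":0,"claw":0.3}
    - {"dx":0,"dy":0,"dz":0,"rx":0,"ry":0,"rz":0,"claw":0.3}
    - {"dx":0,"dy":0,"dz":0,"rx":0,"ry":0,"rz":0,"claw":0.3}
    - {"dx":0,"dy":0,"dz":-0.3,"rx":0,"ry":0,"rz":0,"claw":0.3}
    - {"dx":0,"dy":0,"dz":-0.4,"rx":0,"ry":0,"rz":0,"claw":0.3}
    - {"dx":-0.4,"dy":0,"dz":-0.2,"rx":0,"ry":0,"rz":0,"claw":1}
    - {"dx":-0.4,"dy":0,"dz":0,"rx":0,"ry":0,"rz":0,"claw":1}
    - {"dx":-0.4,"dy":0,"dz":0,"rx":0,"ry":0,"rz":0,"claw":1}
    - {"dx":-0.4,"dy":-0.023,"dz":0,"rx":0,"ry":0,"rz":0,"claw":1}

```text
time_s: 15.25
ee_pos: [0.4509, -0.0927, 0.1766]
eef_rot: [3.141, -0.0, 1.331]
force: [0.5, -0.5, 0.4]
grip_width: 0.0372
grip_force: 0.0
```

Call:
step_arm:
  plan:
    - {"dx":-0.2,"dy":0,"dz":0,"rx":0,"ry":0,"rz":0,"claw":1}
    - {"dx":0,"dy":0,"dz":0,"rx":0,"ry":0,"rz":0,"claw":1}
    - {"dx":0,"dy":0,"dz":0,"rx":0,"ry":0,"rz":0,"claw":1}

```text
time_s: 15.55
ee_pos: [0.4467, -0.1105, 0.1764]
eef_rot: [3.142, -0.0, 1.329]
force: [0.2, -0.2, -0.4]
grip_width: 0.0135
grip_force: 0.0
```

```bash
python3 al.py
python3 - <<'E'
from h import *
c=shot("top"); W=cloud(c); s=shot("scene"); Ws=cloud(s)
u=np.array([.238,.971]); n=np.array([.971,-.238])
for nm,Q in(("top",W),("scene",Ws),("wrist",cloud(shot("wrist")))):
    q=Q[...,:2]; a=q@u; t=q@n; z=Q[...,2]
    m=(abs(t-.4597)<.02)&(a>-.02)&(a<.1)&(z>.09)&(z<.128); print(nm,m.sum(),np.percentile(a[m],[0.5,2,5]).round(4) if m.sum() else "")
E
```

```text
along -0.000994724059150326 across 0.46003336800929 z 0.17635007724679116 76.17120210009936 0.013473578406341306 [ 0.2 -0.2 -0.4] [-0.1, 0.3]
top 57 [0.0892 0.0893 0.0896]
scene 462 [0.0207 0.0217 0.0232]
wrist 2964 [0.0201 0.0211 0.0229]
```

Call:
step_arm:
  plan:
    - {"dx":0,"dy":0,"dz":0.2,"rx":0,"ry":0,"rz":0,"claw":1}
    - {"dx":0,"dy":0,"dz":0.3,"rx":0,"ry":0,"rz":0,"claw":1}
    - {"dx":0,"dy":0,"dz":0.36,"rx":0,"ry":0,"rz":0,"claw":1}
    - {"dx":0,"dy":0,"dz":0,"rx":0,"ry":0,"rz":0,"claw":1}
    - {"dx":0.06,"dy":0,"dz":0,"rx":0,"ry":0,"rz":0,"claw":1}
    - {"dx":0.05,"dy":0,"dz":0,"rx":0,"ry":0,"rz":0,"claw":1}
    - {"dx":0,"dy":0,"dz":0,"rx":0,"ry":0,"rz":0,"claw":1}

```text
time_s: 16.4
ee_pos: [0.4502, -0.0994, 0.0919]
eef_rot: [3.139, 0.0, 1.331]
force: [-0.7, 0.1, 0.1]
grip_width: 0.0008
grip_force: 0.0
```

```bash
python3 al.py; python3 col.py
```

```text
along 0.010594035604904267 across 0.4607775221219011 z 0.0918653920376982 76.28020527189727 0.0007982448411546666 [-0.7  0.1  0.1] [-0.1, -0.7]Traceback (most recent call last):
  File "col.py", line 4, in <module>
    print("collar",m.sum(),np.percentile(p@u,[1,99]).round(4),np.percentile(p@n,[1,99]).round(4))
                           ~~~~~~~~~~~~~^^^^^^^^^^^^
    return _quantile_unchecked(
        a, q, axis, out, overwrite_input, method, keepdims, weights)
    return _ureduce(a,
                    func=_quantile_ureduce_func,
    ...<5 lines>...
                    overwrite_input=overwrite_input,
                    method=method)
    r = func(a, **kwargs)
    result = _quantile(arr,
                       quantiles=q,
    ...<2 lines>...
                       out=out,
                       weights=wgt)
    slices_having_nans = np.isnan(arr[-1, ...])
                                  ~~~^^^^^^^^^
IndexError: index -1 is out of bounds for axis 0 with size 0
```

Call:
step_arm:
  plan:
    - {"dx":0.01,"dy":0,"dz":0,"rx":0,"ry":0,"rz":0,"claw":1}
    - {"dx":0.01,"dy":0,"dz":0,"rx":0,"ry":0,"rz":0,"claw":1}
    - {"dx":0.005,"dy":0,"dz":0,"rx":0,"ry":0,"rz":0,"claw":1}
    - {"dx":0.005,"dy":0,"dz":0,"rx":0,"ry":0,"rz":0,"claw":1}

```text
time_s: 16.85
ee_pos: [0.45, -0.0973, 0.0905]
eef_rot: [3.141, 0.0, 1.33]
force: [-0.6, -4.4, 2.0]
grip_width: 0.0006
grip_force: 2.2
```

```bash
python3 al.py
```

```text
along 0.01260013139512213 across 0.4601186788537391 z 0.09051823458706093 76.20976265760922 0.0006357361162636673 [-0.6 -4.4  2. ] [-4.4, 0.5]
```

Call:
step_arm:
  plan:
    - {"dx":0.005,"dy":0,"dz":0,"rx":0,"ry":0,"rz":0,"claw":1}
    - {"dx":0.005,"dy":0,"dz":0,"rx":0,"ry":0,"rz":0,"claw":1}
    - {"dx":0.005,"dy":0,"dz":0,"rx":0,"ry":0,"rz":0,"claw":1}

```text
time_s: 17.15
ee_pos: [0.4504, -0.0957, 0.0904]
eef_rot: [3.141, 0.0, 1.33]
force: [-0.0, -1.6, 1.8]
grip_width: 0.0003
grip_force: 1.4
```

```bash
python3 al.py
```

```text
along 0.014317501436626495 across 0.46010400319210226 z 0.09038284822071536 76.21812695029766 0.0003172170835827689 [-0.  -1.6  1.8] [-1.6, 0.4]
```

Call:
step_arm:
  plan:
    - {"dx":0.005,"dy":0,"dz":0,"rx":0,"ry":0,"rz":0,"claw":1}
    - {"dx":0.005,"dy":0,"dz":0,"rx":0,"ry":0,"rz":0,"claw":1}
    - {"dx":0.005,"dy":0,"dz":0,"rx":0,"ry":0,"rz":0,"claw":1}

```text
time_s: 17.45
ee_pos: [0.4507, -0.0941, 0.0904]
eef_rot: [3.141, 0.0, 1.33]
force: [0.0, -3.3, 1.9]
grip_width: 0.0003
grip_force: 1.4
```

Call:
step_arm:
  plan:
    - {"dx":0.005,"dy":0,"dz":0,"rx":0,"ry":0,"rz":0,"claw":1}
    - {"dx":0.005,"dy":0,"dz":0,"rx":0,"ry":0,"rz":0,"claw":1}
    - {"dx":0.005,"dy":0,"dz":0,"rx":0,"ry":0,"rz":0,"claw":1}

```text
time_s: 17.75
ee_pos: [0.451, -0.0927, 0.0903]
eef_rot: [3.142, 0.0, 1.33]
force: [-0.2, -3.4, 1.1]
grip_width: 0.0004
grip_force: 1.4
```

```bash
python3 al.py
```

```text
along 0.017341649948894255 across 0.46000812696464355 z 0.09033772648185182 76.22356260182765 0.00043522799748132974 [-0.2 -3.4  1.1] [-3.3, 0.6]
```

Call:
step_arm:
  plan:
    - {"dx":0.005,"dy":0,"dz":0,"rx":0,"ry":0,"rz":0,"claw":1}
    - {"dx":0.005,"dy":0,"dz":0,"rx":0,"ry":0,"rz":0,"claw":1}
    - {"dx":0.005,"dy":0,"dz":0,"rx":0,"ry":0,"rz":0,"claw":1}

```text
time_s: 18.05
ee_pos: [0.4514, -0.0912, 0.0903]
eef_rot: [-3.142, 0.0, 1.33]
force: [0.9, -3.1, 0.6]
grip_width: -0.0
grip_force: 1.3
```

Call:
step_arm:
  plan:
    - {"dx":0.005,"dy":0,"dz":0,"rx":0,"ry":0,"rz":0,"claw":1}
    - {"dx":0.005,"dy":0,"dz":0,"rx":0,"ry":0,"rz":0,"claw":1}
    - {"dx":0.005,"dy":0,"dz":0,"rx":0,"ry":0,"rz":0,"claw":1}

```text
time_s: 18.35
ee_pos: [0.4517, -0.0898, 0.0903]
eef_rot: [-3.142, 0.0, 1.33]
force: [-0.3, -3.8, 0.8]
grip_width: 0.0004
grip_force: 1.4
```

Call:
step_arm:
  plan:
    - {"dx":0.005,"dy":0,"dz":0,"rx":0,"ry":0,"rz":0,"claw":1}
    - {"dx":0.005,"dy":0,"dz":0,"rx":0,"ry":0,"rz":0,"claw":1}
    - {"dx":0.005,"dy":0,"dz":0,"rx":0,"ry":0,"rz":0,"claw":1}

```text
time_s: 18.65
ee_pos: [0.4521, -0.0883, 0.0903]
eef_rot: [-3.142, -0.0, 1.33]
force: [1.5, -3.2, 2.3]
grip_width: 0.0002
grip_force: 1.4
```

Call:
step_arm:
  plan:
    - {"dx":0.005,"dy":0,"dz":0,"rx":0,"ry":0,"rz":0,"claw":1}
    - {"dx":0.005,"dy":0,"dz":0,"rx":0,"ry":0,"rz":0,"claw":1}
    - {"dx":0.005,"dy":0,"dz":0,"rx":0,"ry":0,"rz":0,"claw":1}

```text
time_s: 18.95
ee_pos: [0.4523, -0.0867, 0.0902]
eef_rot: [-3.141, -0.0, 1.33]
force: [-1.2, -2.4, 0.0]
grip_width: 0.0006
grip_force: 1.3
```

Call:
step_arm:
  plan:
    - {"dx":0.005,"dy":0,"dz":0,"rx":0,"ry":0,"rz":0,"claw":1}
    - {"dx":0.005,"dy":0,"dz":0,"rx":0,"ry":0,"rz":0,"claw":1}
    - {"dx":0.005,"dy":0,"dz":0,"rx":0,"ry":0,"rz":0,"claw":1}

```text
time_s: 19.25
ee_pos: [0.4526, -0.0854, 0.0902]
eef_rot: [-3.141, 0.0, 1.33]
force: [-0.8, -2.0, 0.2]
grip_width: 0.0004
grip_force: 1.3
```

Call:
step_arm:
  plan:
    - {"dx":0.005,"dy":0,"dz":0,"rx":0,"ry":0,"rz":0,"claw":1}
    - {"dx":0.005,"dy":0,"dz":0,"rx":0,"ry":0,"rz":0,"claw":1}

```text
time_s: 19.45
ee_pos: [0.4529, -0.0844, 0.0902]
eef_rot: [-3.141, 0.0, 1.33]
force: [-1.0, -2.7, -0.9]
grip_width: 0.0005
grip_force: 1.3
```

```bash
cat > btn.py <<'E'
from h import *
u=np.array([.238,.971]); n=np.array([.971,-.238])
for nm in("scene","top"):
    w=shot(nm); W=cloud(w); im=w["img"].astype(int); r,g,b=im[...,0],im[...,1],im[...,2]; z=W[...,2]
    B=(b>100)&(b>r*1.8)&(z>.08)&(z<.135)&(W[...,1]<.15)
    R=(r>130)&(r>g*2.5)&(z>.09)&(z<.13)&(W[...,1]<.15)&(W[...,1]>-.1)
    for k,m in(("blue",B),("red",R)):
        if m.sum(): p=W[m][:,:2]; v,uu=np.nonzero(m); print(nm,k,m.sum(),"u",uu.min(),uu.max(),"v",v.min(),v.max(),"along",np.percentile(p@u,[2,50,98]).round(4),"across",np.percentile(p@n,[2,50,98]).round(4))
E
python3 al.py; python3 btn.py
```

```text
along 0.025841474377995804 across 0.4598139690444733 z 0.09023535910526703 76.22261143704168 0.0005326051038276928 [-1.  -2.7 -0.9] [-2.9, -0.3]
scene blue 289 u 400 419 v 206 224 along [0.1777 0.1941 0.21  ] across [0.4506 0.471  0.476 ]
scene red 43 u 406 412 v 216 223 along [0.1886 0.1935 0.1989] across [0.4731 0.4811 0.4843]
top blue 240 u 216 236 v 279 294 along [0.177  0.1937 0.2099] across [0.4481 0.4599 0.4718]
top red 18 u 227 232 v 276 280 along [0.1894 0.1932 0.1993] across [0.4741 0.4777 0.4803]
```

Run:
```python
import numpy as np
u=np.array([.238,.971]); n=np.array([.971,-.238])
for nm in("scene","top"):
    d=np.load(nm+".npz"); W=d["W"]; im=d["img"].astype(int); r,g,b=im[...,0],im[...,1],im[...,2]; z=W[...,2]
    B=(b>100)&(b>r*1.8)&(z>.08)&(z<.135)&(W[...,1]<.15)
    R=(r>130)&(r>g*2.5)&(z>.09)&(z<.13)&(W[...,1]<.15)&(W[...,1]>-.1)
    for k,m in(("blue",B),("red",R)):
        p=W[m][:,:2]; print(nm,k,m.sum(),"along",np.percentile(p@u,[2,50,98]).round(4),"across",np.percentile(p@n,[2,50,98]).round(4))
```

```text
scene blue 291 along [0.148  0.1649 0.1805] across [0.4504 0.4712 0.4766]
scene red 47 along [0.1589 0.1641 0.1708] across [0.4714 0.4801 0.4838]
top blue 237 along [0.1478 0.164  0.1801] across [0.4483 0.4598 0.4716]
top red 17 along [0.1607 0.1644 0.1694] across [0.4741 0.4771 0.4804]
```

Call:
step_arm:
  plan:
    - {"dx":0.005,"dy":0,"dz":0,"rx":0,"ry":0,"rz":0,"claw":1}
    - {"dx":0.003,"dy":0,"dz":0,"rx":0,"ry":0,"rz":0,"claw":1}

```text
time_s: 19.75
ee_pos: [0.4531, -0.0838, 0.0903]
eef_rot: [-3.141, 0.0, 1.33]
force: [-2.4, -5.3, -1.3]
grip_width: 0.0002
grip_force: 2.8
```

Call:
step_arm:
  plan:
    - {"dx":0.004,"dy":0,"dz":0,"rx":0,"ry":0,"rz":0,"claw":1}
    - {"dx":0,"dy":0,"dz":0,"rx":0,"ry":0,"rz":0,"claw":1}

```text
time_s: 19.95
ee_pos: [0.4531, -0.0836, 0.0903]
eef_rot: [-3.141, 0.001, 1.33]
force: [-3.4, -6.0, -0.5]
grip_width: 0.0003
grip_force: 3.3
```

The force climbs against a wall at about 29 mm and the button shows as far out as at the start, so it is caught. Backing off.

Call:
step_arm:
  plan:
    - {"dx":-0.05,"dy":0,"dz":0,"rx":0,"ry":0,"rz":0,"claw":1}
    - {"dx":-0.2,"dy":0,"dz":0,"rx":0,"ry":0,"rz":0,"claw":1}
    - {"dx":-0.3,"dy":0,"dz":-0.1,"rx":0,"ry":0,"rz":0,"claw":1}
    - {"dx":0,"dy":0,"dz":-0.4,"rx":0,"ry":0,"rz":0,"claw":1}
    - {"dx":0,"dy":0,"dz":-0.4,"rx":0,"ry":0,"rz":0,"claw":1}
    - {"dx":0,"dy":0,"dz":0,"rx":0,"ry":0,"rz":0,"claw":1}
    - {"dx":0,"dy":0,"dz":0,"rx":0,"ry":0,"rz":0,"claw":1}

```text
time_s: 20.65
ee_pos: [0.4405, -0.1368, 0.1807]
eef_rot: [3.14, -0.0, 1.33]
force: [0.0, -0.1, -0.0]
grip_width: 0.0003
grip_force: 0.0
```

```bash
python3 btn.py
python3 - <<'E'
from h import *
W2=cloud(shot("scene"))
W2=cloud(shot("top"))
p=W2[240:285,400:420].reshape(-1,3); p=p[(p[:,2]>.02)&(p[:,2]<.095)&(p[:,0]<.574)&(p[:,0]>.5)]; p=p[p[:,0].argsort()]
print(p[::max(1,len(p)//6)].round(3))
E
```

```text
scene blue 288 u 400 419 v 206 224 along [0.178  0.1941 0.2103] across [0.4502 0.4713 0.4765]
scene red 46 u 406 413 v 217 223 along [0.1886 0.1941 0.2007] across [0.472  0.4804 0.484 ]
top blue 238 u 216 235 v 279 294 along [0.1778 0.1941 0.2103] across [0.4481 0.4597 0.4717]
top red 17 u 227 231 v 276 280 along [0.1901 0.1945 0.1988] across [0.4739 0.477  0.48  ]
[[ 0.534 -0.273  0.055]
 [ 0.54  -0.277  0.057]
 [ 0.546 -0.277  0.059]
 [ 0.552 -0.275  0.058]
 [ 0.56  -0.28   0.064]
 [ 0.566 -0.274  0.065]
 [ 0.574 -0.281  0.07 ]]
```

```bash
python3 -c "
from station import hand_in; print(hand_in())"
```

```text
the job is handed in; nothing more can be done
None
```

I handed the job in at about 21 s: the supply toggle is fully down, and the long arm is about 30 mm shorter with its button out in the next hole. Pushing on the tube met a stop at only about 7 N, and the arm is clear of everything; hand-in returned no verdict.

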